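# Mount a culture dish on the imaging stand and bring it to the mark

### The arm

A 7-joint arm with a two-finger parallel gripper is mounted at the origin on the work surface. World frame = base frame: x ahead of the robot, y to its left, z up, the work surface at z = 0. Lengths are in m, angles in rad, forces in N, time in s.
With the tool pointing down it reaches from about 0.425 to 0.875 m from the base axis. Payload 4.7 kg.
Tool frame: the origin (TCP) lies midway between the tips of the shut fingers; the grasp point (between the pads) lies 19 mm behind it; z points along the fingers, x is the direction in which the jaws open and shut, and the axes are right-handed (so a half turn about z gives the same grasp; the last joint's range is limited). The gripper opens to 87 mm and grips with 3 to 60 N. Pads are 19 mm wide; open, the fingers measure 117 mm over their backs; the gripper's body (75 mm by 190 mm) begins 51 mm behind the grasp point.
Start: joints at [1.168, 0.321, -0.07, 1.45, 0.023, 1.371, -0.057], TCP at [0.263, -0.594, 0.223] pointing down, gripper open.
Joint ranges: [-2.86, 2.86], [-0.3, 2.09], [-1.38, 1.24], [0.06, 2.45], [-1.56, 4.7], [0.09, 2.05], [-2.69, 2.69]. Speed limits (rad/s): [2.57, 2.57, 3.14, 3.14, 3.14, 3.14, 3.14].

### API

Orientations are given as a rotation vector (axis times angle).
In Python, from bench import get_state, eyes, ticket gives the robot as it stands.
- The arm moves only by the tool carry_out, never from a script. Its argument "motion" is a list of rows, each a list of 2 entries, a list of its own where there are three numbers: the shift along the world's x, y, z in m, then the turn about the world's z in rad. A call has 1 to 20 rows; each row is the pose to reach, as a shift and turn from the pose commanded when the call began; what a row does not reach only later rows make up. A row lasts 1/10 s, in which the tool goes at most 50 mm and 8.59 degrees, less where a joint would pass 70% of its speed; a pose out of reach is approached as far as the arm can. A call with a gripper value outside its range is refused whole. "grip" is the gripper command: -1 is fully open, 1 is shut, values between are in proportion, set as the call begins (left out, the last holds). The fingers move at their own pace and stop on an object; "squeeze" is the grip in N (left out, the last holds). Time passes only in rows, so rows that repeat a pose let the fingers close. It gives the time, the measured TCP pose, the force and the opening at its end, in the units of the state.
- get_state(): the state, without advancing time (a new reading comes with each control period).
- eyes.get_image(name): name is "scene" or "top"; returns a dict with "pixels" (400x640x3 uint8, blue, green, red), "mtx" (3x3 intrinsics, pixels), "extrinsics" (4x4, takes a point from camera to world coordinates). Camera axes: x right, y down, z forward; pixel columns grow to the right and rows downward; lengths in m; the calibration is good to about 2 mm. A picture is of the moment at which its call begins. There is no depth.
- ticket.close_job(): hands the job in, once; it reports no verdict.
The state is a dict: "time": time; "joint_positions": joint angles; "qd": joint speeds; "joint_torque": joint torques, N m; "position": TCP position; "tool_rot": TCP orientation; "ft_force": force on the tool from outside, world axes, zero at the start; "torque": the same for the moment, N m; "grip_width": opening from 0.0 (shut) to 1.0 (fully open).
Only numpy, scipy, OpenCV 4.12 (cv2) and the standard library are available. Lean on these libraries where they do the work, as an engineer would, in place of code of your own. Each camera call takes 0.05 s, during which the arm holds its last target. There are 200 camera calls.

### The job

Gently set the small culture dish, right way up, level and centred, on the narrow raised pedestal of the imaging stand and let go of it. Only then turn the stand's knob, a bit at a time, until the carriage's black pointer lines up with the bold mark on the white scale, which brings the dish in front of the lens; the dish must stay on the pedestal. Leave everything else on the bench where it is.

Things in the scene. Friction and masses are not known exactly. Their poses are not given: they have to be found in the camera images.
- dish: The small lidded culture dish, a flat closed disc 55 mm in diameter and 16 mm high, clear plastic with an amber-brown agar disc showing through its top, 40 g, lying flat on the bench. Origin: centre of its underside; z up. It may be gripped across its diameter.
- stand: Imaging stand: grey base plate, x -160 to +190 mm, y -130 to +130 mm, 20 mm high, fixed to the bench, askew by 0.22 rad at most. Origin: on the bench, mid-rail. Its x axis points from the knob (x = -120 mm, y = 0) over the rail (x = 0, along y) to the black camera barrel (lens face x = +105 mm, y = 0, axis 98 mm above the bench; barrel and post reach 130 mm).
- pedestal_top (a point): Centre of the top face of the pedestal: a black rubber-topped round head 26 mm in diameter, on a 14 mm steel stem, 90 mm above the bench, on the aluminium carriage that slides along the stand's y axis. The carriage is geared to the knob and held only by friction (about 3 N moves it).
- pointer_tip (a point): Tip of the black pointer, 3 mm wide, which sticks out of the carriage 56 mm to +x and 45 mm to -y of the pedestal's axis, 37 mm above the bench; it moves with the carriage along the edge of the white scale. Axes parallel to the stand's.
- mark (a point): Inner end of the one bold black line (3 mm wide, 21 mm long, crossbar at its far end) on the stand's white scale; the thin grey lines are only divisions. Axes parallel to the stand's. Lined up: pointer tip and mark have the same y in the stand's frame. At the start the pointer is 18 to 48 mm to -y of the mark.
- knob_grip (a point): Point on the knob's vertical axis at which to grip, 57 mm above the bench. The black knob is a disc 44 mm in diameter (top 34 mm above the bench) with an upright grip bar 42 mm long, 14 mm thick, whose top is 64 mm above the bench. The x axis of this point lies along the bar and turns with the knob.
- knob (a joint): Knob angle, rad, from 0 to 3.75; grows as the knob is turned clockwise seen from above. It drives the carriage 20 mm per rad towards the stand's +y (towards the mark from the start position) and back when turned back; it stays where it is left (friction 0.05 N m or so).
- big_dish: Bystander: a larger dish of the same make and look, 90 mm in diameter, 16 mm high. Origin: centre of its underside.
- jar: Bystander: round jar with white cap, 52 mm in diameter, 50 mm high. Origin: centre of its underside.
- tip_box: Bystander: blue pipette tip box with clear lid, 120 x 80 x 61 mm. Origin: centre of its underside.
- pen: Bystander: marker pen, 140 mm long, 14 mm thick, lying along its x. Origin: middle of its underside.
- amber_bottle: Bystander: amber bottle 70 mm in diameter, 150 mm high. Origin: centre of its underside.
There are look-alikes about, which are no part of the job. What is shaped like the dish but blue or turquoise is not meant.

How it is judged:
By the outcome, as a careful person would: the job done as asked, in the order asked, and still so for the second after the job is handed in, with the robot touching nothing.
It also fails if it takes over 64 s, if anything falls off the work surface, if the arm or the gripper's body presses on something with over 40 N, if the wrist force passes 120 N, or if a joint passes its speed limit or range.

## Working session

There is one attempt and no reset: what is moved stays moved. The work goes in short steps, Python scripts to look and compute and a tool call to move; the robot and the scene stay as the last step left them, time stands still between calls to the robot, and variables do not carry over. Pictures are saved under pics/ and viewed, about 8 in all and at most 12, crops included, and the job is handed in when it is done.

Besides the shell and the picture viewer there is one more tool, called after "Emit:" as a command line: name --argument value ..., lists and objects as JSON in quotes. carry_out: Moves the arm, as the interface text tells. Its arguments: {"type":"object","properties":{"motion":{"type":"array","items":{"type":"array"}},"grip":{"type":"number"},"squeeze":{"type":"number"}},"required":["motion"]}

```bash
mkdir -p pics; cat > h.py <<'E'
import numpy as np, cv2
from bench import get_state, eyes, ticket
def img(n):
    d=eyes.get_image(n); return np.ascontiguousarray(d["pixels"]),np.array(d["mtx"]),np.array(d["extrinsics"])
def ray(K,T,u,v,z):
    r=T[:3,:3]@np.linalg.inv(K)@np.array([u,v,1.]); o=T[:3,3]; return o+r*(z-o[2])/r[2]
def proj(K,T,p):
    c=np.linalg.inv(T)@np.append(p,1); q=K@c[:3]; return q[:2]/q[2]
E
python3 - <<'E'
from h import *
for n in("scene","top"):
    p,K,T=img(n); cv2.imwrite(f"pics/{n}0.png",p); print(n,K.round(1).tolist(),T.round(3).tolist())
s=get_state(); print(s)
E
```

```text
scene [[501.2, 0.0, 318.2], [0.0, 501.2, 200.3], [0.0, 0.0, 1.0]] [[-0.451, 0.76, -0.468, 1.298], [0.893, 0.381, -0.241, 0.348], [-0.005, -0.526, -0.85, 1.318], [0.0, 0.0, 0.0, 1.0]]
top [[421.8, 0.0, 317.9], [0.0, 421.8, 196.5], [0.0, 0.0, 1.0]] [[0.013, -0.996, 0.091, 0.524], [-1.0, -0.013, 0.001, -0.011], [-0.0, -0.091, -0.996, 1.126], [0.0, 0.0, 0.0, 1.0]]
{'time': 0.1, 'joint_positions': array([ 1.1680908 ,  0.32173998, -0.07010886,  1.45157208,  0.02262165,
        1.3708031 , -0.05690523]), 'qd': array([ 1.48138603e-03, -1.95671161e-03,  1.44447821e-03, -2.15176354e-03,
       -1.03798461e-03, -1.11804544e-03, -3.96985100e-05]), 'joint_torque': array([ 6.42486411e-04, -4.92569911e+01, -4.05156948e-01, -3.13397741e+01,
       -6.37665647e-02,  3.94969981e-02,  1.00959035e-04]), 'position': array([ 0.26290402, -0.59390547,  0.22156728]), 'tool_rot': array([-2.63231254e+00,  1.71323213e+00,  2.37201430e-03]), 'ft_force': array([-0.7912318 ,  0.32754582, -0.71327384]), 'torque': array([ 0.02112527, -0.04109275,  0.02789678]), 'grip_width': 0.9960670376254995}
```

View pics/top0.png

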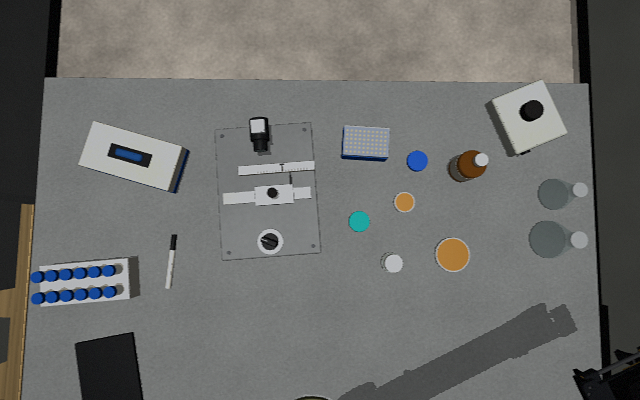

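View pics/scene0.png

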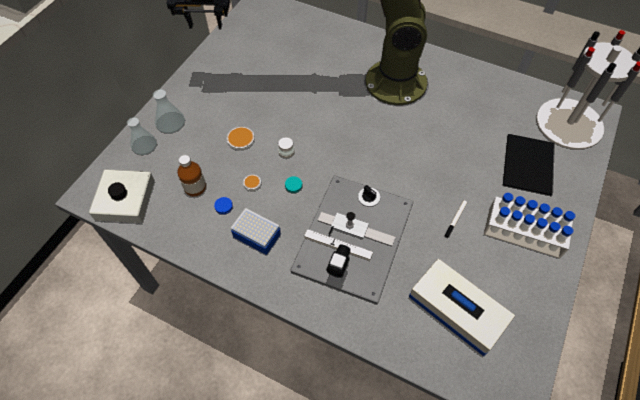

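The top view shows the candidates: the small amber dish at (404,202), the big amber dish at (452,254), a turquoise disc at (359,221) and a blue disc at (417,161). I choose (404,202), because it is amber and small. The knob is at about (270,241), the pedestal at (272,192), the pointer at (291,178) and the mark at (282,168).

```bash
python3 - <<'E'
from h import *
p,K,T=img("top"); s,Ks,Ts=img("scene")
def blob(p,m,near,lo=5):
    n,l,st,c=cv2.connectedComponentsWithStats(m.astype(np.uint8)); 
    k=min([i for i in range(1,n) if st[i,4]>lo],key=lambda i:np.hypot(*(c[i]-near))); return c[k],st[k]
for q,k,t,near in((p,K,T,(404,202)),(s,Ks,Ts,(252,182))):
    b,g,r=[q[...,i].astype(int) for i in range(3)]
    c,st=blob(q,(r-b>60),near); R=ray(k,t,*c,.014); print("dish",c,st,R)
hs=cv2.cvtColor(p,cv2.COLOR_BGR2HSV)
a=cv2.resize(p[110:265,210:330],None,fx=3.8,fy=3.8,interpolation=cv2.INTER_CUBIC)
b=cv2.resize(p[182:222,384:424],None,fx=7,fy=7,interpolation=cv2.INTER_CUBIC)
c=cv2.resize(s[172:304,288:416],None,fx=2.2,fy=2.2,interpolation=cv2.INTER_CUBIC)[:, :282]
W=np.zeros((a.shape[0],a.shape[1]+285,3),np.uint8); W[:,:a.shape[1]]=a
W[:b.shape[0],a.shape[1]:a.shape[1]+b.shape[1]]=b; W[290:290+c.shape[0],a.shape[1]:a.shape[1]+c.shape[1]]=c
cv2.imwrite("pics/c1.png",W)
# rough points
for nme,u,v,z in(("c1",215,128,.02),("c2",311,122,.02),("c3",321,252,.02),("c4",222,260,.02),("ped",272,192,.09),("ptr",291,178,.037),("mark",282,168,.037),("knob",270,241,.034)):
    print(nme,ray(K,T,u,v,z).round(4))
E
```

```text
dish [404.17813765 201.59109312] [396 193  17  18 247] [ 0.61453288 -0.23768405  0.014     ]
dish [251.60666667 181.18666667] [245 175  15  13 150] [ 0.61144374 -0.23971458  0.014     ]
c1 [0.8049 0.2681 0.02  ]
c2 [0.8246 0.0117 0.02  ]
c3 [ 0.4797 -0.0192  0.02  ]
c4 [0.4558 0.2377 0.02  ]
ped [0.6279 0.1041 0.09  ]
ptr [0.6705 0.0613 0.037 ]
mark [0.6965 0.0853 0.037 ]
knob [0.5067 0.1126 0.034 ]
```

View pics/c1.png

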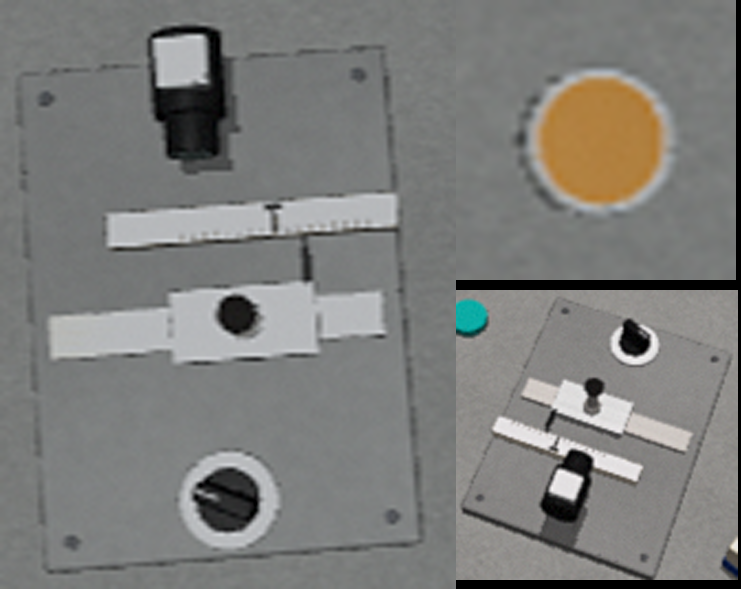

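The crop shows a clear, amber dish with a white rim at (404,202), so the choice is confirmed. On the stand the pedestal is at (272.2,192.3), the knob at (269.6,241.2), and the bar runs at about 1.30 rad in world. The stand's yaw is about 0.088. Next I move above the dish.

Emit:
carry_out --motion '[[[0.02,0.02,0],0],[[0.045,0.046,0],0],[[0.07,0.071,0],0],[[0.095,0.096,0],0],[[0.12,0.122,0],0],[[0.145,0.147,0],0],[[0.17,0.172,0],0],[[0.195,0.198,0],0],[[0.22,0.223,0],0],[[0.245,0.248,0],0],[[0.27,0.274,0],0],[[0.295,0.299,0],0],[[0.32,0.325,0],0],[[0.34,0.345,0],0],[[0.35,0.355,0],0],[[0.35,0.355,-0.03],0],[[0.35,0.355,-0.06],0],[[0.35,0.355,-0.09],0],[[0.35,0.355,-0.12],0],[[0.35,0.355,-0.14],0]]' --grip -1 --squeeze 8

```text
time: 2.2
position: [0.6111, -0.2404, 0.0798]
tool_rot: [2.63, -1.715, -0.005]
ft_force: [0.8, -0.4, -0.0]
grip_width: 1.006
```

```bash
python3 - <<'E'
from h import *
s,K,T=img("scene"); t,K2,T2=img("top"); st=get_state(); print(st["position"],st["tool_rot"],st["ft_force"])
a=cv2.resize(s[120:230,190:330],None,fx=4,fy=4,interpolation=cv2.INTER_CUBIC); cv2.imwrite("pics/c2.png",a)
print(proj(K,T,st["position"]))
E
```

```text
[ 0.60978956 -0.23982847  0.07866824] [ 2.62981782 -1.71421001 -0.0109025 ] [-0.00293188  1.12123816 -0.48774273]
[249.33297903 168.8427519 ]
```

View pics/c2.png

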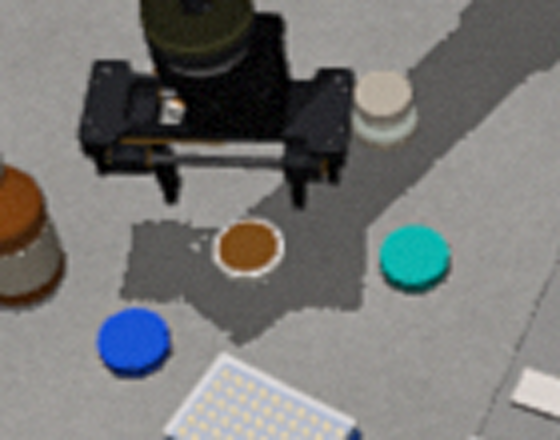

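The gripper is over the dish and its fingers straddle it: fingertips at crop (172,195) and (298,200), dish at (248,247). The jar and the turquoise disc are clear. I go down and grip.

Emit:
carry_out --motion '[[[0.001,0,-0.02],0],[[0.001,0,-0.04],0],[[0.001,0,-0.055],0],[[0.001,0,-0.065],0],[[0.001,0,-0.071],0],[[0.001,0,-0.074],0],[[0.001,0,-0.074],0],[[0.001,0,-0.074],0]]'

```text
time: 3.1
position: [0.6147, -0.2396, 0.0094]
tool_rot: [-2.633, 1.714, -0.002]
ft_force: [0.8, -0.3, 0.5]
grip_width: 1.002
```

Emit:
carry_out --motion '[[[0,0,0],0],[[0,0,0],0],[[0,0,0],0],[[0,0,0],0],[[0,0,0],0],[[0,0,0],0],[[0,0,0],0],[[0,0,0],0],[[0,0,0],0],[[0,0,0],0]]' --grip 1 --squeeze 8

```text
time: 4.1
position: [0.6141, -0.2394, 0.0086]
tool_rot: [2.633, -1.714, 0.0]
ft_force: [-0.1, 0.1, 0.5]
grip_width: 0.626
```

```bash
python3 - <<'E'
from h import *
P=[]
for i in range(6):
    img("scene"); P.append(get_state()["position"])
print(np.mean(P,0),np.std(P,0),get_state()["grip_width"]*87,get_state()["ft_force"],get_state()["tool_rot"])
E
```

```text
[ 0.61412121 -0.23934418  0.0086262 ] [1.57286842e-05 2.34535819e-05 2.12901205e-05] 54.82573379501012 [-0.4517456   0.48282019  0.25320664] [ 2.63291210e+00 -1.71377380e+00  6.27043903e-05]
```

Emit:
carry_out --motion '[[[0,0,0],0],[[0,0,0],0],[[0,0,0],0],[[0,0,-0.002],0],[[0,0,-0.004],0],[[0,0,-0.004],0],[[0,0,-0.004],0]]' --grip -0.5

```text
time: 5.1
position: [0.614, -0.2394, 0.0044]
tool_rot: [2.633, -1.714, -0.0]
ft_force: [0.0, 0.8, -0.6]
grip_width: 0.752
```

Emit:
carry_out --motion '[[[0,0,0],0],[[0,0,0],0],[[0,0,0],0],[[0,0,0],0],[[0,0,0],0],[[0,0,0],0],[[0,0,0],0],[[0,0,0.01],0],[[0,0,0.025],0],[[0,0,0.05],0],[[0,0,0.08],0],[[0,0,0.11],0],[[0,0,0.14],0],[[0,0,0.16],0],[[0,0,0.16],0]]' --grip 1 --squeeze 10

```text
time: 6.6
position: [0.6167, -0.24, 0.1703]
tool_rot: [-2.632, 1.713, -0.013]
ft_force: [0.9, 0.2, 0.0]
grip_width: 0.624
```

Emit:
carry_out --motion '[[[0,0.01,0],0.03],[[0.001,0.03,0],0.1],[[0.002,0.055,0],0.17],[[0.003,0.08,0],0.24],[[0.004,0.105,0],0.31],[[0.005,0.13,0],0.38],[[0.006,0.155,0],0.45],[[0.007,0.18,0],0.52],[[0.008,0.205,0],0.59],[[0.009,0.23,0],0.66],[[0.01,0.255,0],0.73],[[0.011,0.28,0],0.8],[[0.012,0.305,0],0.85],[[0.013,0.325,0],0.88],[[0.014,0.338,0],0.88],[[0.014,0.343,0],0.88],[[0.014,0.343,-0.01],0.88],[[0.014,0.343,-0.03],0.88],[[0.014,0.343,-0.03],0.88],[[0.014,0.343,-0.03],0.88]]'

```text
time: 8.6
position: [0.6279, 0.1019, 0.1338]
tool_rot: [3.111, -0.432, -0.002]
ft_force: [0.6, -0.1, -0.9]
grip_width: 0.626
```

```bash
python3 - <<'E'
from h import *
s,K,T=img("scene"); t,K2,T2=img("top"); img("top"); img("top"); st=get_state(); print(st["position"],st["tool_rot"],st["ft_force"],st["grip_width"])
a=cv2.resize(s[150:290,290:420],None,fx=4.2,fy=4.2,interpolation=cv2.INTER_CUBIC); cv2.imwrite("pics/c3.png",a)
for z in(.09,): print(proj(K,T,[.628,.104,z]))
# pedestal in stored scene0: dark head centroid -> ray
p=cv2.imread("pics/scene0.png"); g=p.max(2); n,l,stt,c=cv2.connectedComponentsWithStats((g<60).astype(np.uint8))
for i in range(1,n):
    if abs(c[i]-[350,218]).max()<10: print("ped scene",c[i],stt[i],ray(K,T,*c[i],.089))
p=cv2.imread("pics/top0.png"); g=p.max(2); n,l,stt,c=cv2.connectedComponentsWithStats((g<60).astype(np.uint8))
for i in range(1,n):
    if abs(c[i]-[272,192]).max()<8: print("ped top",c[i],stt[i],ray(K2,T2,*c[i],.089))
E
```

```text
[0.62875273 0.10335861 0.13553797] [-3.11180564e+00  4.29994363e-01 -2.47427121e-03] [-0.04065439  0.3478575  -0.18465174] 0.6282223993319328
[350.07415184 215.71359587]
ped scene [350.35849057 215.9245283 ] [347 212   8   9  53] [0.62771923 0.10480957 0.089     ]
ped top [271.98666667 192.32      ] [268 188  10  10  75] [0.62723359 0.10419917 0.089     ]
```

View pics/c3.png

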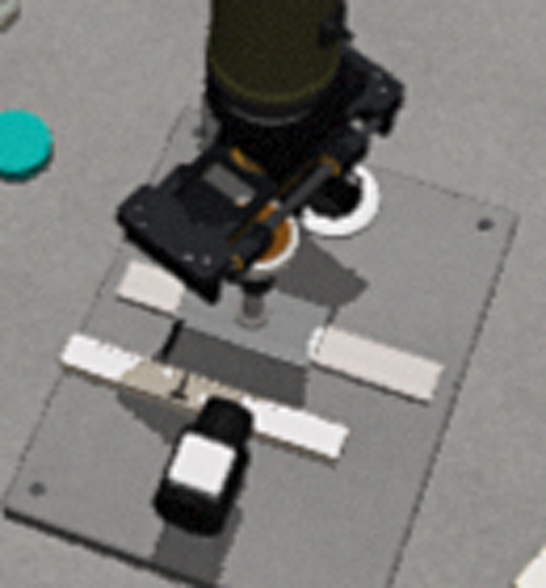

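Both views put the pedestal at (0.6275, 0.1045). The crop shows the dish held level just above the head, at (262,280), and clear of the lens. I lower it gently.

Emit:
carry_out --motion '[[[-0.0005,0.0005,-0.008],0],[[-0.0005,0.0005,-0.018],0],[[-0.0005,0.0005,-0.026],0],[[-0.0005,0.0005,-0.032],0],[[-0.0005,0.0005,-0.036],0],[[-0.0005,0.0005,-0.038],0],[[-0.0005,0.0005,-0.039],0],[[-0.0005,0.0005,-0.039],0],[[-0.0005,0.0005,-0.039],0],[[-0.0005,0.0005,-0.039],0]]'

```text
time: 9.8
position: [0.6278, 0.1041, 0.0959]
tool_rot: [-3.112, 0.429, -0.001]
ft_force: [0.1, 0.4, -0.8]
grip_width: 0.628
```

```bash
python3 - <<'E'
from h import *
F=[];P=[]
for i in range(6):
    s,K,T=img("scene"); st=get_state(); F.append(st["ft_force"]);P.append(st["position"])
print(np.mean(P,0),np.mean(F,0),st["tool_rot"])
E
```

```text
[0.62773062 0.10412113 0.09577343] [-0.02075173  0.40871486 -0.06678115] [ 3.11209036e+00 -4.29034159e-01  3.16309748e-04]
```

Emit:
carry_out --motion '[[[0,0,-0.0005],0],[[0,0,-0.001],0],[[0,0,-0.001],0],[[0,0,-0.001],0]]'

```text
time: 10.5
position: [0.6277, 0.1041, 0.0947]
tool_rot: [3.112, -0.429, 0.0]
ft_force: [-0.6, 0.3, 1.2]
grip_width: 0.629
```

Emit:
carry_out --motion '[[[0,0,-0.0003],0],[[0,0,-0.0005],0],[[0,0,-0.0005],0],[[0,0,-0.0005],0]]'

```text
time: 10.9
position: [0.6277, 0.1042, 0.0946]
tool_rot: [3.112, -0.429, 0.001]
ft_force: [-1.4, -1.0, 5.5]
grip_width: 0.625
```

```bash
python3 - <<'E'
from h import *
F=[];P=[]
for i in range(6):
    s,K,T=img("scene"); st=get_state(); F.append(st["ft_force"]);P.append(st["position"])
print(np.mean(P,0),np.mean(F,0),st["tool_rot"])
E
```

```text
[0.62767487 0.10414648 0.09458409] [-2.16881931 -0.95609738  5.33130366] [ 3.11200250e+00 -4.28963095e-01  5.38212801e-04]
```

In contact at about 5 N. I ease off a little and open in steps.

Emit:
carry_out --motion '[[[0,0,0.0004],0],[[0,0,0.0004],0],[[0,0,0.0004],0]]'

```text
time: 11.5
position: [0.6277, 0.1042, 0.0946]
tool_rot: [3.112, -0.429, 0.0]
ft_force: [-1.4, -1.2, 5.1]
grip_width: 0.624
```

Emit:
carry_out --motion '[[[0,0,0],0],[[0,0,0],0],[[0,0,0],0],[[0,0,0],0]]' --grip -0.33

```text
time: 11.9
position: [0.6275, 0.1041, 0.0941]
tool_rot: [3.112, -0.429, -0.0]
ft_force: [-0.2, -0.9, 0.6]
grip_width: 0.661
```

Emit:
carry_out --motion '[[[0,0,0],0],[[0,0,0],0],[[0,0,0],0],[[0,0,0],0],[[0,0,0],0],[[0,0,0.005],0],[[0,0,0.015],0],[[0,0,0.035],0],[[0,0,0.055],0],[[0,0,0.075],0],[[-0.02,0,0.09],0],[[-0.05,0,0.09],0],[[-0.08,0,0.09],0],[[-0.105,0.004,0.09],0],[[-0.12,0.008,0.09],0],[[-0.12,0.008,0.09],0],[[-0.12,0.008,0.09],0]]' --grip -1

```text
time: 13.6
position: [0.5084, 0.1121, 0.1855]
tool_rot: [3.112, -0.429, 0.004]
ft_force: [-0.9, -0.9, 0.4]
grip_width: 0.997
```

```bash
python3 - <<'E'
from h import *
img("top"); t,K2,T2=img("top"); s,K,T=img("scene"); st=get_state(); print(st["time"],st["position"],st["grip_width"])
a=cv2.resize(s[150:290,290:420],None,fx=3,fy=3,interpolation=cv2.INTER_CUBIC)
b=cv2.resize(t[120:260,215:325],None,fx=3,fy=3,interpolation=cv2.INTER_CUBIC)
cv2.imwrite("pics/c4.png",np.hstack([a,b])); cv2.imwrite("pics/t4.png",t)
for q,k,tt,near in((t,K2,T2,(272,190)),(s,K,T,(350,212))):
    bb,g,r=[q[...,i].astype(int) for i in range(3)]
    n,l,stt,c=cv2.connectedComponentsWithStats((r-bb>60).astype(np.uint8))
    for i in range(1,n):
        if abs(c[i]-near).max()<15: print(c[i],stt[i],ray(k,tt,*c[i],.104))
E
```

```text
13.75 [0.50858049 0.11182458 0.18472023] 1.0005347085831162
[271.59227468 189.59227468] [262 182  19  16 233] [0.63240705 0.10365012 0.104     ]
[350.33862434 212.47619048] [343 206  17  14 189] [0.62579063 0.10303741 0.104     ]
```

View pics/c4.png

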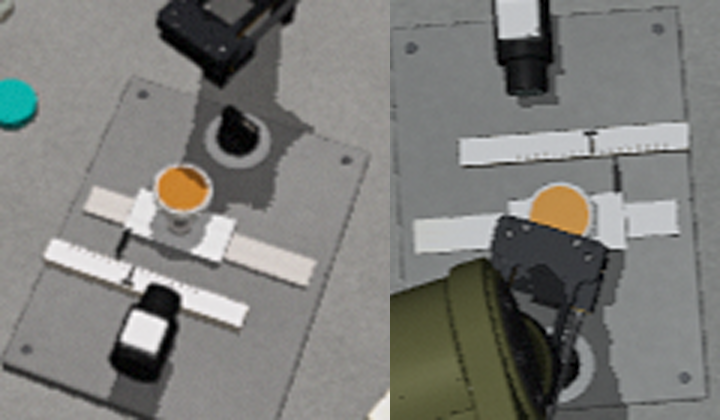

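The scene view shows the dish level on the pedestal and free. It measures within 2–2.5 mm of the pedestal's position in the same view. Next I look closely at the knob bar.

```bash
python3 - <<'E'
from h import *
t=cv2.imread("pics/top0.png"); s=cv2.imread("pics/scene0.png")
f=lambda q:cv2.convertScaleAbs(cv2.resize(q,(390,390),interpolation=cv2.INTER_CUBIC),alpha=2)
W=np.hstack([f(t[226:256,255:285]),f(s[178:208,354:384])]); cv2.imwrite("pics/c5.png",W)
_,K,T=img("scene"); _,K2,T2=img("top")
for a in(1.1,1.3,1.5):
  for sg in(-1,1):
    P=[.5065+sg*.021*np.cos(a),.1124+sg*.021*np.sin(a),.064]
    print(a,sg,((proj(K2,T2,P)-[255,226]+.5)*13).round(),((proj(K,T,P)-[354,178]+.5)*13+[390,0]).round())
E
```

```text
1.1 -1 [281. 256.] [538.  96.]
1.1 1 [ 89. 154.] [655. 219.]
1.3 -1 [289. 235.] [525. 106.]
1.3 1 [ 80. 174.] [668. 209.]
1.5 -1 [293. 214.] [515. 118.]
1.5 1 [ 76. 195.] [678. 196.]
```

View pics/c5.png

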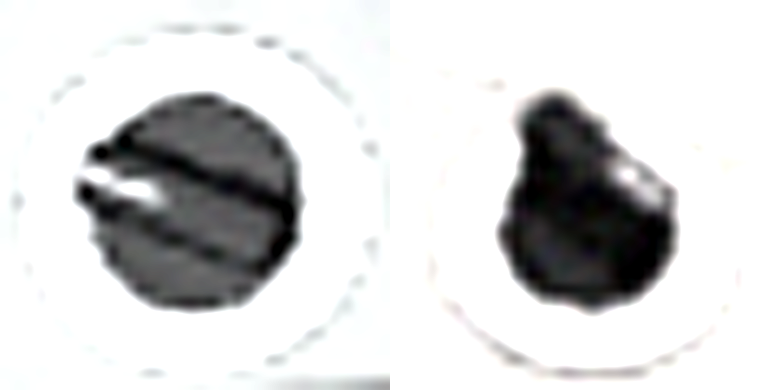

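The bar's left end is at (90,180) and its right end at (280,240) in the left crop, so its angle is about 1.27 rad. The jaws should sit at −0.30, a turn of −0.03. I go down over the bar.

Emit:
carry_out --motion '[[[-0.001,0,-0.02],-0.03],[[-0.001,0,-0.045],-0.03],[[-0.001,0,-0.07],-0.03],[[-0.001,0,-0.09],-0.03],[[-0.001,0,-0.105],-0.03],[[-0.001,0,-0.118],-0.03],[[-0.001,0,-0.129],-0.03],[[-0.001,0,-0.136],-0.03],[[-0.001,0,-0.139],-0.03],[[-0.001,0,-0.139],-0.03],[[-0.001,0,-0.139],-0.03]]'

```text
time: 14.95
position: [0.5071, 0.1123, 0.046]
tool_rot: [-3.105, 0.476, -0.002]
ft_force: [0.3, 0.4, -0.1]
grip_width: 1.0
```

Emit:
carry_out --motion '[[[0,0,0],0],[[0,0,0],0],[[0,0,0],0],[[0,0,0],0],[[0,0,0],0],[[0,0,0],0],[[0,0,0],0],[[0,0,0],0],[[0,0,0],0],[[0,0,0],0],[[0,0,0],0],[[0,0,0],0],[[0,0,0],0],[[0,0,0],0]]' --grip 1 --squeeze 15

```text
time: 16.35
position: [0.5056, 0.1124, 0.0453]
tool_rot: [3.105, -0.475, -0.003]
ft_force: [-5.0, 0.6, 4.2]
grip_width: 0.156
```

```bash
cat > m.py <<'E'
from h import *
# measure pointer/mark: stand frame
y=np.array([-.088,.996]); x=np.array([.996,.088]); O=np.array([.626,.123])
def meas(save):
    W=[]
    for n in("top","scene"):
        img(n); q,K,T=img(n)
        # rectify the scale/pointer zone: stand x 35..85 mm, y -90..60 mm, plane z=.037, 5px/mm
        S=5; c=[(35,-90),(85,-90),(85,60),(35,60)]
        src=np.float32([proj(K,T,[*(O+x*a/1e3+y*b/1e3),.037]) for a,b in c])
        dst=np.float32([((b+90)*S,(85-a)*S) for a,b in c])
        M=cv2.getPerspectiveTransform(src,dst); W.append(cv2.warpPerspective(q,M,(150*S,50*S),flags=cv2.INTER_CUBIC))
    cv2.imwrite(save,np.vstack(W)); st=get_state(); print(st["time"],st["position"],st["tool_rot"],st["grip_width"]*87,st["ft_force"],st["torque"])
    return W
E
python3 -c "
from m import *
meas('pics/c6.png')"
```

```text
16.55 [0.50562653 0.11239484 0.04534905] [ 3.10500740e+00 -4.75073876e-01 -2.85394339e-03] 13.950778126577502 [-4.91742535  0.48679167  4.19478915] [0.18356446 1.14739176 0.01367929]
```

View pics/c6.png

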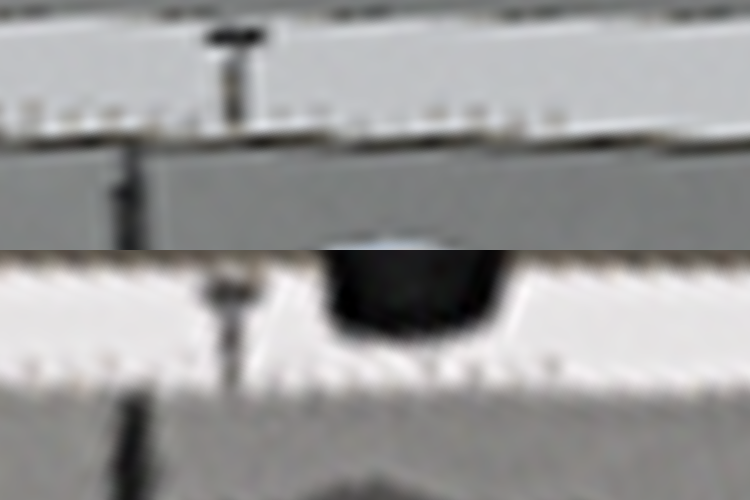

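Both rectified views agree: pointer at column 130 and mark at 233, at 5 px/mm, so 20.6 mm to go, or about 1.03 rad clockwise. I turn most of that slowly, with a slight recentring.

Emit:
carry_out --motion '[[[-0.001,0,0],0],[[-0.001,0,0],-0.02],[[-0.001,0,0],-0.05],[[-0.001,0,0],-0.08],[[-0.001,0,0],-0.11],[[-0.001,0,0],-0.14],[[-0.001,0,0],-0.17],[[-0.001,0,0],-0.2],[[-0.001,0,0],-0.23],[[-0.001,0,0],-0.26],[[-0.001,0,0],-0.29],[[-0.001,0,0],-0.32],[[-0.001,0,0],-0.35],[[-0.001,0,0],-0.38],[[-0.001,0,0],-0.41],[[-0.001,0,0],-0.44],[[-0.001,0,0],-0.47],[[-0.001,0,0],-0.49],[[-0.001,0,0],-0.5],[[-0.001,0,0],-0.5]]'

```text
time: 18.55
position: [0.5049, 0.1127, 0.0453]
tool_rot: [2.89, -1.231, -0.002]
ft_force: [-5.1, 3.6, 1.6]
grip_width: 0.163
```

```bash
cat >> m.py <<'E'
def col(w,r0,r1,c0=60,c1=300):
    # x-centroid of darkness relative to a local background, columns c0..c1
    g=w[r0:r1,c0:c1].min(2).astype(float).mean(0); b=np.median(g); d=np.clip(b-g-0.35*(b-g.min()),0,None)
    k=d.argmax(); sl=slice(max(0,k-15),k+16); return c0+(d[sl]*np.arange(c0,c1)[sl]).sum()/d[sl].sum()
def report(save):
    W=meas(save)
    for w,(a,b),(c,d) in((W[0],(60,110),(180,245)),(W[1],(60,110),(160,220))):
        m=col(w,a,b); p=col(w,c,d); print("mark",m.round(1),"ptr",p.round(1),"to go mm",((m-p)/5).round(2))
E
python3 -c "
from m import *
report('pics/c7.png')"
```

```text
18.75 [0.50492394 0.11269298 0.04534787] [ 2.89041053e+00 -1.23062045e+00 -2.11496039e-03] 13.473205456068536 [-5.39734823  4.28395252  1.07268651] [0.75805081 1.15002178 0.07470702]
mark 293.2 ptr 239.1 to go mm 10.82
mark 290.6 ptr 242.0 to go mm 9.73
```

View pics/c7.png

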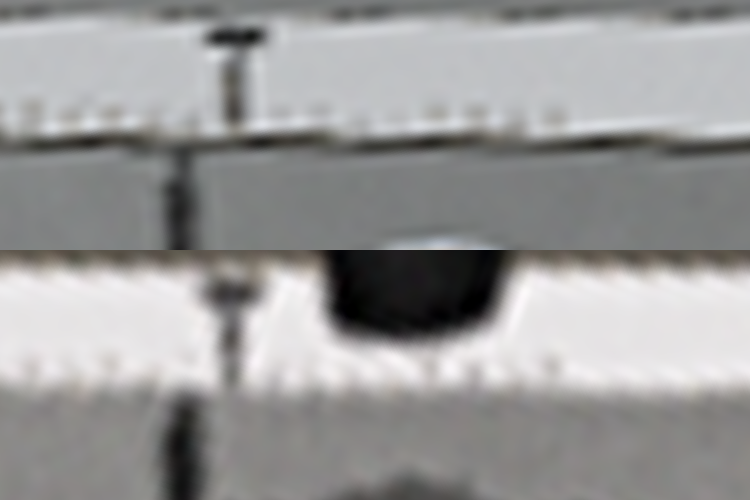

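The pointer is now at about 180 (my printed columns are 60 too high, the differences are right), so about 10.4 mm to go. I continue by −0.45.

Emit:
carry_out --motion '[[[-0.001,0.001,0],0],[[-0.001,0.001,0],-0.02],[[-0.001,0.001,0],-0.05],[[-0.001,0.001,0],-0.08],[[-0.001,0.001,0],-0.11],[[-0.001,0.001,0],-0.14],[[-0.001,0.001,0],-0.17],[[-0.001,0.001,0],-0.2],[[-0.001,0.001,0],-0.23],[[-0.001,0.001,0],-0.26],[[-0.001,0.001,0],-0.29],[[-0.001,0.001,0],-0.32],[[-0.001,0.001,0],-0.35],[[-0.001,0.001,0],-0.38],[[-0.001,0.001,0],-0.41],[[-0.001,0.001,0],-0.43],[[-0.001,0.001,0],-0.445],[[-0.001,0.001,0],-0.45],[[-0.001,0.001,0],-0.45],[[-0.001,0.001,0],-0.45]]'

```text
time: 20.75
position: [0.5045, 0.1133, 0.0454]
tool_rot: [-2.544, 1.843, 0.0]
ft_force: [-0.5, 2.2, -5.0]
grip_width: 0.163
```

```bash
sed -i 's/return c0+(d/return (d/; s/(180,245)),/(160,200)),/; s/(160,220)))/(152,185)))/; s/(60,110),(160/(75,120),(160/; s/(60,110),(152/(75,125),(152/' m.py
python3 -c "
from m import *
report('pics/c8.png')"
```

```text
20.95 [0.50452367 0.11332313 0.04543033] [-2.54413784e+00  1.84302230e+00  4.06427068e-04] 13.919735806871246 [-1.14098971  3.53907023 -4.70614502] [0.69432488 0.40513906 0.0420453 ]
mark 233.3 ptr 225.0 to go mm 1.66
mark 230.7 ptr 228.1 to go mm 0.53
```

The views say 1.7 and 0.5 mm. The scene view sees the pointer's +y side, which biases it low, so I take about 1.2 mm, or −0.06 rad.

Emit:
carry_out --motion '[[[0,0,0],-0.02],[[0,0,0],-0.04],[[0,0,0],-0.06],[[0,0,0],-0.06],[[0,0,0],-0.06],[[0,0,0],-0.06]]'

```text
time: 21.55
position: [0.5045, 0.1134, 0.0454]
tool_rot: [-2.488, 1.919, 0.001]
ft_force: [-1.4, 4.1, -5.7]
grip_width: 0.156
```

```bash
python3 -c "
from m import *
report('pics/c9.png')"
```

```text
21.75 [0.50446912 0.11336604 0.04541781] [ 2.48764469e+00 -1.91863221e+00 -5.82003183e-04] 13.506477227010183 [-1.96226611  4.47380118 -5.6768229 ] [1.1114868  0.45947035 0.00746305]
mark 233.3 ptr 231.6 to go mm 0.34
mark 230.6 ptr 233.6 to go mm -0.6
```

View pics/c9.png

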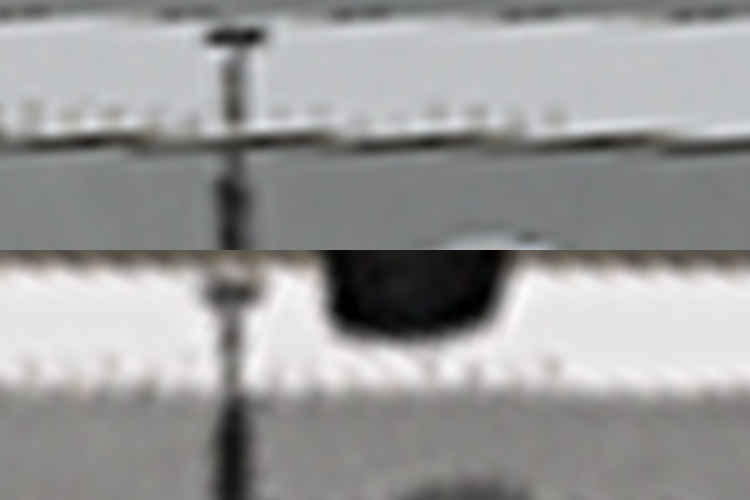

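Pointer and mark form one line at column 232 in both views, with residuals of +0.3 and −0.6 mm. I release the knob and back off.

Emit:
carry_out --motion '[[[0,0,0],0],[[0,0,0],0],[[0,0,0],0],[[0,0,0],0],[[0,0,0],0],[[0,0,0],0],[[0,0,0],0],[[0,0,0.01],0],[[0,0,0.03],0],[[0,0,0.06],0],[[0,0,0.09],0],[[0,0,0.12],0],[[0,-0.03,0.14],0],[[0,-0.06,0.15],0],[[0,-0.1,0.15],0],[[0,-0.14,0.15],0],[[0,-0.18,0.15],0],[[0,-0.21,0.15],0],[[0,-0.23,0.15],0],[[0,-0.23,0.15],0]]' --grip -1

```text
time: 23.75
position: [0.5042, -0.1206, 0.1961]
tool_rot: [2.481, -1.925, 0.002]
ft_force: [0.3, -0.2, 0.7]
grip_width: 1.002
```

```bash
python3 - <<'E'
from m import *
report('pics/c10.png')
t,K2,T2=img("top"); s,K,T=img("scene")
a=cv2.resize(s[150:290,290:420],None,fx=3,fy=3,interpolation=cv2.INTER_CUBIC)
b=cv2.resize(t[120:260,215:325],None,fx=3,fy=3,interpolation=cv2.INTER_CUBIC)
cv2.imwrite("pics/c11.png",np.hstack([a,b]))
for q,k,tt,near in((t,K2,T2,(265,190)),(s,K,T,(357,212))):
    bb,g,r=[q[...,i].astype(int) for i in range(3)]
    n,l,stt,c=cv2.connectedComponentsWithStats((r-bb>60).astype(np.uint8))
    for i in range(1,n):
        if abs(c[i]-near).max()<15 and stt[i,4]>50: print(c[i],stt[i],ray(k,tt,*c[i],.104))
print("expected ped",np.array([.6275,.1045])+y*.0206)
E
```

```text
23.95 [ 0.50490846 -0.11507475  0.19585098] [-2.48932238e+00  1.91535346e+00 -1.10161443e-04] 86.82300795629862 [ 0.42132662  0.02303246 -0.45355673] [ 0.04254968 -0.00611336  0.01610646]
mark 233.3 ptr 231.4 to go mm 0.37
mark 230.6 ptr 233.4 to go mm -0.56
[263.07070707 192.00673401] [254 183  19  19 297] [0.62622803 0.12427357 0.104     ]
[356.87939698 214.53266332] [349 208  17  15 199] [0.62364563 0.12219994 0.104     ]
expected ped [0.6256872 0.1250176]
```

View pics/c11.png

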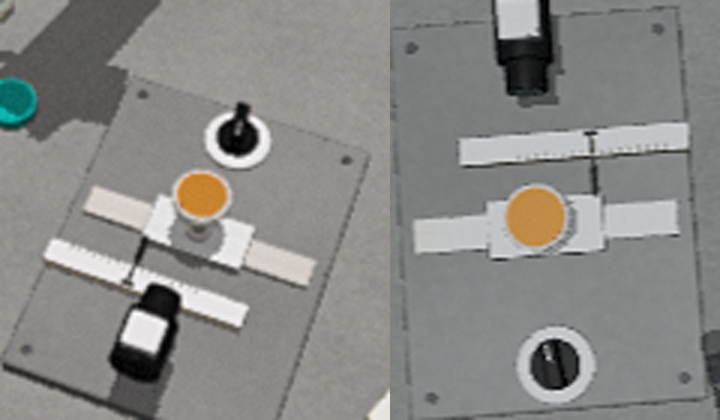

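The dish sits level on the pedestal, within 1–2 mm of centre as seen from above. The pointer lines up with the mark and the arm is clear, so I hand in the job.

```bash
python3 -c "
from bench import ticket
print(ticket.close_job())"
```

```text
the job is handed in; nothing more can be done
None
```

The job is done and handed in at about 24 s of the 64 s. I set the small amber dish on the pedestal (about 5 N at contact, eased off before opening) and let go. Then I turned the knob about 1.0 rad clockwise in three steps, let go of it and backed the arm away.

**Pointer and mark:** after release the top view left +0.37 mm to go and the scene view −0.56 mm. They disagree by about 0.9 mm, probably because the scene view sees the pointer's side face.

**Dish on pedestal:** it looks level and still there. Its centre measures about 1 mm from the expected pedestal axis in the top view and about 3.5 mm in the scene view. The scene view also read the dish 2–3 mm off from the gripper when it was on the bench, so I trust the top view more.

**Rest of the bench:** I moved nothing else on purpose, and the highest wrist force I read was about 8 N, at the knob. I did not measure the bystanders' positions again at the end.

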